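Build the sieve tower for grading oak chips

ROBOT

A 6-joint arm with a two-finger parallel gripper is mounted at the origin on the work surface. World frame = base frame: x ahead of the robot, y to its left, z up, the work surface at z = 0. Lengths are in mm, angles in degrees, forces in N, time in s.
With the tool pointing down it reaches from about 425 to 950 mm from the base axis. Payload 14.7 kg.
Tool frame: the origin (TCP) lies at the very end of the fingers, on their centre line; the grasp point (between the pads) lies 19 mm behind it; z points along the fingers, y is the direction in which the jaws open and shut (so a half turn about z gives the same grasp; the last joint's range is limited). The gripper opens to 85 mm and grips with 20 to 120 N. Pads are 22 mm wide; open, the fingers measure 114 mm over their backs; the gripper's body (76 mm by 85 mm) begins 54 mm behind the grasp point. The pads swing forward as they close: fully open they stand 13 mm farther back than shut.
Start: joints at [-73.201, 27.513, 91.461, -0, 61.026, -2.67], TCP at [216.66, -612.822, 231.297] pointing down, gripper open.
Joint ranges: [-157.49, 157.49], [-46.99, 117.5], [13.45, 153.17], [-89.5, 269.5], [5.16, 153.95], [-167.48, 167.48]. Speed limits (degrees/s): [108.29, 108.29, 136.94, 172.46, 172.46, 172.46].

INTERFACE

Orientations are given as a 3x3 rotation matrix whose columns are the frame's x, y, z axes.
In Python, from rig import ctrl, cams gives the robot as it stands.
- The arm moves only by the shell command python3 -m creep 'ROWS'. ROWS is JSON, a list of rows, each a list of 7 numbers: the shift along the tool's x, y, z in mm, then the turn, a rotation vector about the tool's x, y, z in degrees, then the opening, from 0 (shut) to 1 (fully open). In form: [[dx, dy, dz, wx, wy, wz, grip], ...]. A call has 1 to 5 rows; each row shifts and turns the commanded pose from where the row before left it, along the tool's axes as they then stand; what a row does not reach is not made up. A row lasts 1/8 s, in which the tool goes at most 62.5 mm and 10.7 degrees, less where a joint would pass 70% of its speed; a pose out of reach is approached as far as the arm can. A call is refused whole if a number of a shift passes 62.5 or a number of a turn 10.7, either way. A call with a gripper value outside its range is refused whole. The fingers move at their own pace and stop on an object; the grip force is fixed at half the most. Time passes only in rows, so rows that do not move let the fingers close. It gives the time, the measured TCP pose, the force and the opening at its end, in the units of the state.
- ctrl.observe(): the state, without advancing time (a new reading comes with each control period).
- cams.capture(name): name is "scene" or "top" or "wrist"; returns a dict with "img" (480x640x3 uint8, blue, green, red), "z_map" (480x640 float32, mm along the optical axis (not along the pixel's ray), 0 where there is no reading), "vfov" (degrees; the focal length in pixels is half the picture's height over the tangent of half this angle, whatever the lens; pixels are square), "cx", "cy" (the principal point, pixels), "T" (4x4, takes a point from camera to world coordinates). Camera axes: x right, y down, z forward; pixel columns grow to the right and rows downward; lengths in mm; the calibration is good to about 2 mm. A picture is of the moment at which its call begins.
- ctrl.hand_in(): hands the job in, once; it reports no verdict.
The state is a dict: "t": time; "joint_pos": joint angles; "qvel": joint speeds; "joint_efforts": joint torques, N m; "position": TCP position; "ee_rot": TCP orientation; "contact_force": force on the tool from outside, world axes, zero at the start; "torque": the same for the moment, N m; "finger_gap": finger opening in mm.
Only numpy, scipy, OpenCV 4.12 (cv2) and the standard library are available. Lean on these libraries where they do the work, as an engineer would, in place of code of your own. Each camera call takes 0.05 s, during which the arm holds its last target. There are 200 camera calls.

TASK

Build the sieve tower upright on the middle of the shaker's round plate, one part at a time from the bottom up: first the plain catch pan, then the shallower fine-mesh sieve, then the deeper sieve with the big holes, and last the lid with the knob, each fully seated in the one below. Let go of everything, and do not knock over the small amber sample bottle.

Things in the scene. Friction and masses are not known exactly. Their poses are not given: they have to be found in the camera images.
- pan_center (a point): Catch pan, loose: plain round open steel cup, 62 mm outside diameter, 50 mm high, wall 3 mm (mouth 56 mm inside), flat smooth floor without holes, no skirt underneath. The point is its centre, 25 mm above its underside; z points up out of the mouth. Mass about 0.14 kg.
- fine_center (a point): Fine sieve, loose, the shallower one: open round steel cup 55 mm high, floor a close wire grid. Upper 45 mm: cylinder, 62 mm outside, 56 mm inside. Lowest 10 mm: solid skirt tapering 53 to 44 mm, which drops into the mouth below until the cylinder rests on that rim. Point: its centre, 27.5 mm above the underside; z up. Seated on the pan: 42.5 mm above the pan's point. About 0.15 kg.
- coarse_center (a point): Coarse sieve, loose, the deeper one: open round steel cup 80 mm high, floor with seven big dark holes of 13 mm. Upper 70 mm: cylinder, 62 mm outside, 56 mm inside. Lowest 10 mm: tapered skirt as on the fine sieve. Point: its centre, 40 mm above the underside; z up. Seated on the fine sieve: 57.5 mm above the fine sieve's point. About 0.18 kg.
- lid_center (a point): Lid, loose: steel disc 62 mm wide, 6 mm thick; on it an upright black round knob to grip, 22 mm wide, 28 mm high; below it a tapered plug 8 mm high (53 to 44 mm) on which it stands. 42 mm high in all. Point: its centre, 21 mm above the underside, 7 mm above the disc's upper face, 21 mm below the knob's top; z up. Seated on the coarse sieve: 53 mm above that sieve's point. About 0.12 kg.
- shaker_plate (a point): Shaker, fixed to the table: grey box of 110 x 120 mm with a round plate on top covered by a black rubber pad of 82 mm diameter. The point is the centre of the pad's upper face, 45 mm above the table; z up. It does not run.
- sample_center (a point): Sample bottle, loose, not to be handled: small closed amber glass bottle, 52 mm in diameter, 100 mm high, standing among the parts. The point is half-way up, on its axis; z up.
There are look-alikes about, which are no part of the job. What is meant by the part that bears shaker_plate is not turquoise, and is the larger of those in its own colour.

How it is judged:
By the outcome, as a careful person would: the job done as asked, in the order asked, and still so for the second after the job is handed in, with the robot touching nothing.
It also fails if it takes over 120 s, if anything falls off the work surface, if the arm or the gripper's body presses on something with over 40 N, if the wrist force passes 120 N, or if a joint passes its speed limit or range.

## Working session

There is one attempt and no reset: what is moved stays moved. The work goes in short steps, Python scripts to look and compute and a shell command to move; the robot and the scene stay as the last step left them, time stands still between calls to the robot, and variables do not carry over. Pictures are saved under pics/ and viewed, about 12 in all and at most 16, crops included, and the job is handed in when it is done.

```bash
mkdir -p pics; ls; python3 - <<'E'
from rig import ctrl,cams
import cv2
s=ctrl.observe();print({k:s[k] for k in('t','position','ee_rot','finger_gap')})
import numpy as np
for n in("scene","top"):
    c=cams.capture(n);cv2.imwrite(f"pics/{n}0.png",c["img"]);print(n,c["vfov"],c["cx"],c["cy"],np.round(c["T"],3).tolist(),[k for k in c]);np.savez(f"{n}0.npz",img=c["img"],z=c["z_map"],T=c["T"],v=c["vfov"],cx=c["cx"],cy=c["cy"])
E
```

```text
pics
{'t': 0.0, 'position': array([ 216.54685958, -612.41433845,  230.68717745]), 'ee_rot': array([[ 9.42811770e-01,  3.33325439e-01, -3.42944970e-04],
       [ 3.33325609e-01, -9.42811041e-01,  1.17433768e-03],
       [ 6.81043196e-05, -1.22149173e-03, -9.99999252e-01]]), 'finger_gap': 85.48862415682595}
scene 51.02140702678013 318.6709536638873 244.6240780002181 [[-0.541, 0.691, -0.479, 939.239], [0.841, 0.442, -0.312, 271.623], [-0.004, -0.571, -0.821, 833.866], [0.0, 0.0, 0.0, 1.0]] ['img', 'z_map', 'vfov', 'cx', 'cy', 'T']
top 44.9103622924209 318.6881761609155 249.4573450393232 [[-0.013, -0.994, 0.107, 387.303], [-0.999, 0.017, 0.038, -15.088], [-0.04, -0.107, -0.993, 979.124], [0.0, 0.0, 0.0, 1.0]] ['img', 'z_map', 'vfov', 'cx', 'cy', 'T']
```

View pics/scene0.png

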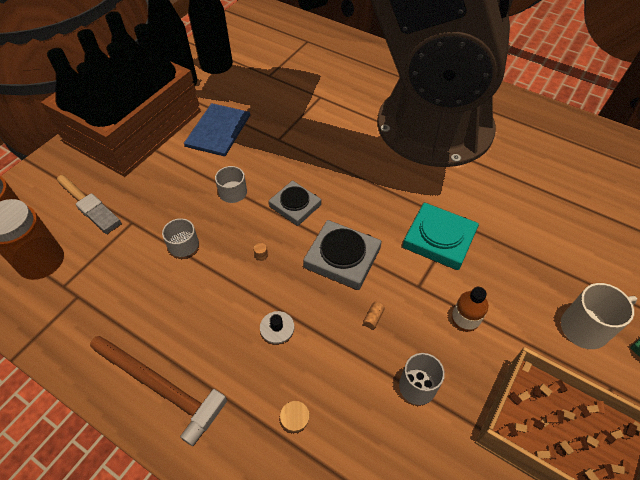

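View pics/top0.png

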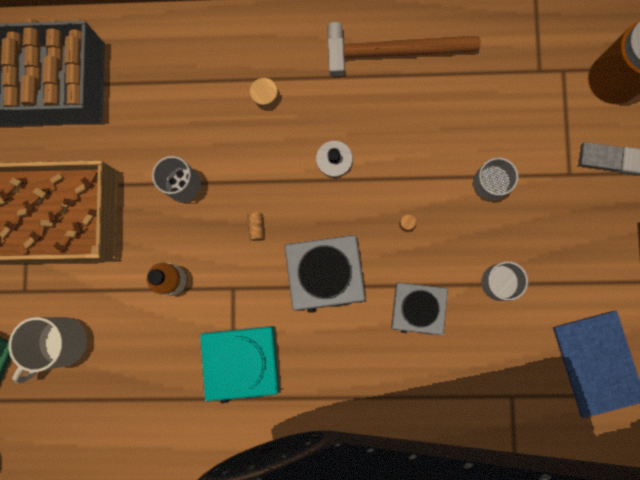

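The top view shows the pan at (506,281), fine sieve at (496,179), coarse sieve at (172,175), lid at (334,158), large grey shaker at (325,272) and bottle at (165,279). The scene view agrees.

```bash
cat > h.py <<'E'
import numpy as np,cv2
def cloud(c):
    z=c["z_map"];h,w=z.shape;f=h/2/np.tan(np.radians(c["vfov"]/2))
    v,u=np.mgrid[:h,:w]
    P=np.stack([(u-c["cx"])/f*z,(v-c["cy"])/f*z,z],-1)
    W=P@c["T"][:3,:3].T+c["T"][:3,3]; W[z<=0]=np.nan
    return W
def circ(W,box,zlo,zhi):
    u0,v0,u1,v1=box;p=W[v0:v1,u0:u1].reshape(-1,3);p=p[(p[:,2]>zlo)&(p[:,2]<zhi)]
    if len(p)<5:return None
    (x,y),r=cv2.minEnclosingCircle(p[:,:2].astype(np.float32))
    return np.round([x,y,2*r,len(p),np.median(p[:,2])],1)
def load(n):
    d=np.load(n);return dict(z_map=d["z"],T=d["T"],vfov=float(d["v"]),cx=float(d["cx"]),cy=float(d["cy"]),img=d["img"])
E
python3 - <<'E'
from h import *
import warnings
W=cloud(load("top0.npz"))
for n,(u,v),r,a,b in [("pan",(506,281),30,43,58),("fine",(496,179),30,48,63),("coarse",(175,178),32,73,88),("lid",(334,158),25,8,19),("shaker",(325,272),26,38,52),("bottle",(165,279),26,30,70),("shakerall",(325,272),60,35,60),("knob",(334,158),25,34,50)]:
    box=(u-r,v-r,u+r,v+r);print(n,circ(W,box,a,b),np.nanmax(W[v-r:v+r,u-r:u+r,2]).round(1))
c=load("top0.npz");g=cv2.cvtColor(c["img"],cv2.COLOR_BGR2GRAY)
m=np.uint8(g<30);k,l,st,ce=cv2.connectedComponentsWithStats(m);
i=l[272,325];q=W[l==i];print("pad",circ(W*np.where((l==i)[...,None],1,np.nan),(280,230,370,320),30,60),st[i])
E
```

```text
pan [ 433.1 -277.5   62.5  312.    50. ] 55.9
fine [ 600.3 -269.4   62.8  326.    54.8] 60.4
coarse [608.8 254.3  63.1 337.   79.7] 85.1
lid [647.4  -5.5  62.8 846.   14.8] 47.2
shaker [ 452.1   12.2   89.5 2242.    45.6] 50.4
bottle [444.7 269.7  52.1 448.   62.3] 105.3
shakerall [ 454.9   12.7  151.5 2532.    45.3] 50.4
knob [646.8  -5.6  21.9 142.   42.4] 47.2
pad [ 452.5   12.6   79.5 1630.    45.8] [ 300  248   49   49 1636]
```

```bash
python3 -m creep '[[0,0,0,0,0,9.7,1],[0,0,0,0,0,9.77,1],[27,-42,10,0,0,0,1],[27,-42,10,0,0,0,1],[27,-42,10,0,0,0,1]]'; python3 -m creep '[[27,-42,10,0,0,0,1],[27,-42,10,0,0,0,1],[27,-42,10,0,0,0,1],[27,-42,10,0,0,0,1],[27,-41,10,0,0,0,1]]'; python3 -m creep '[[0,0,0,0,0,0,1],[0,0,0,0,0,0,1]]'
python3 - <<'E'
from rig import ctrl,cams
import cv2;from h import *
s=ctrl.observe();print(s['position'],s['ee_rot'].round(4),s['joint_pos'])
for n in("wrist","top"):
    c=cams.capture(n);W=cloud(c);m=(abs(W[...,0]-433)<45)&(abs(W[...,1]+277)<45)
    W[~m]=np.nan;print(n,circ(W,(0,0,640,480),44,55))
    if n=="wrist":cv2.imwrite("pics/w1.png",c["img"])
E
```

```text
t: 0.72
position: [298.1, -485.4, 200.7]
ee_rot: [[1.0, -0.001, -0.0], [-0.001, -1.0, 0.0], [-0.0, -0.0, -1.0]]
contact_force: [1.1, 1.1, 0.1]
finger_gap: 85.5
t: 1.35
position: [433.3, -276.3, 150.9]
ee_rot: [[1.0, -0.0, -0.0], [-0.0, -1.0, 0.0], [-0.0, -0.0, -1.0]]
contact_force: [0.6, -0.5, 0.3]
finger_gap: 85.5
t: 1.6
position: [432.6, -277.9, 151.3]
ee_rot: [[1.0, 0.001, -0.0], [0.001, -1.0, -0.0], [-0.0, 0.0, -1.0]]
contact_force: [-0.3, 0.1, -0.5]
finger_gap: 85.6
[ 432.62024584 -277.87871612  151.25325579] [[ 1.e+00  9.e-04 -3.e-04]
 [ 9.e-04 -1.e+00 -0.e+00]
 [-3.e-04  0.e+00 -1.e+00]] [-3.60850460e+01  2.27483764e+01  1.13760851e+02 -1.31852507e-02
  4.35028533e+01  5.38732252e+01]
wrist [ 434.6 -278.4   62.1 1263.    49.8]
top [ 432.7 -277.3   61.5  138.    50.2]
```

View pics/w1.png

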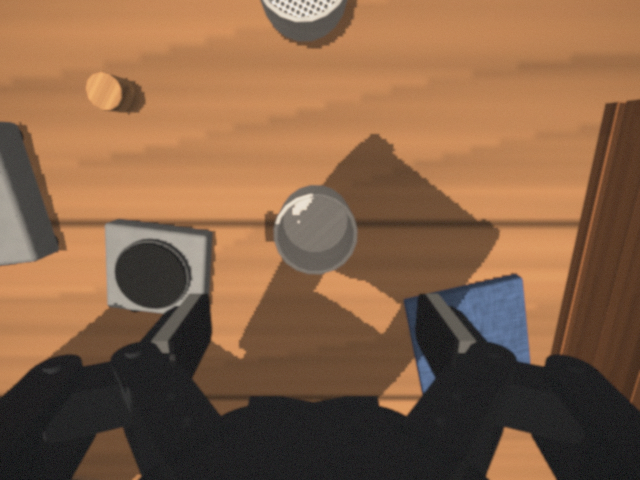

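The wrist view shows the plain-floored pan at (315,230), with clear space where the jaws come down.

```bash
python3 -m creep '[[1,0,40,0,0,0,1],[0,0,40,0,0,0,1],[0,0,30,0,0,0,1],[0,0,19,0,0,0,1],[0,0,10,0,0,0,1]]'; python3 -m creep '[[0,0,0,0,0,0,1],[0,0,0,0,0,0,0],[0,0,0,0,0,0,0],[0,0,0,0,0,0,0],[0,0,0,0,0,0,0]]';python3 -m creep '[[0,0,0,0,0,0,0],[0,0,0,0,0,0,0],[0,0,0,0,0,0,0]]'
```

```text
t: 2.33
position: [432.9, -278.6, 11.5]
ee_rot: [[1.0, -0.002, -0.001], [-0.002, -1.0, 0.0], [-0.001, -0.0, -1.0]]
contact_force: [-0.2, -0.2, -0.1]
finger_gap: 85.6
t: 2.95
position: [434.1, -278.3, 13.6]
ee_rot: [[1.0, -0.0, 0.001], [-0.0, -1.0, -0.001], [0.001, 0.001, -1.0]]
contact_force: [-4.0, -1.2, 13.2]
finger_gap: 61.2
t: 3.32
position: [434.1, -278.3, 13.6]
ee_rot: [[1.0, -0.0, 0.001], [-0.0, -1.0, -0.001], [0.001, 0.001, -1.0]]
contact_force: [-4.5, -0.7, 12.5]
finger_gap: 61.0
```

```bash
python3 -m creep '[[0,0,-10,0,0,0,0],[0,0,-30,0,0,0,0],[0,0,-40,0,0,0,0],[0,0,-20,0,0,0,0],[3,-40,0,0,0,0,0]]'; python3 -m creep '[[3,-50,0,0,0,0,0],[3,-50,0,0,0,0,0],[3,-50,0,0,0,0,0],[3,-50,0,0,0,0,0],[3,-51,0,0,0,0,0]]'; python3 -m creep '[[0,0,0,0,0,0,0],[0,0,0,0,0,0,0],[0,0,0,0,0,0,0]]'
python3 - <<'E'
from rig import ctrl,cams
import cv2;from h import *
s=ctrl.observe();print(s['position'],s['contact_force'],s['finger_gap'])
for n in("wrist","scene"):
    c=cams.capture(n);W=cloud(c);cv2.imwrite(f"pics/{n}2.png",c["img"])
    m=(abs(W[...,0]-452)<48)&(abs(W[...,1]-13)<48);W[~m]=np.nan
    print(n,[circ(W,(0,0,640,480),a,a+6) for a in range(128,158,5)])
E
```

```text
t: 3.95
position: [438.4, -239.8, 115.0]
ee_rot: [[1.0, -0.002, 0.005], [-0.002, -1.0, -0.003], [0.005, 0.003, -1.0]]
contact_force: [0.6, 1.2, -1.9]
finger_gap: 61.1
t: 4.58
position: [451.9, 14.8, 113.2]
ee_rot: [[1.0, -0.0, 0.001], [-0.0, -1.0, -0.0], [0.001, 0.0, -1.0]]
contact_force: [0.2, -0.3, -1.6]
finger_gap: 61.3
t: 4.95
position: [451.8, 12.3, 112.6]
ee_rot: [[1.0, -0.001, 0.0], [-0.001, -1.0, -0.0], [0.0, 0.0, -1.0]]
contact_force: [0.2, 0.4, -0.9]
finger_gap: 61.1
[451.76092344  12.25213748 112.56921633] [ 0.22023084  0.44329595 -0.89983775] 61.143185984542356
wrist [array([ 458.6,   12.9,   88.5, 2533. ,  131.2]), array([ 458.7,   12.9,   88.3, 2803. ,  136.1]), array([ 458.5,   12.7,   88.7, 3202. ,  141.1]), array([ 458.5,   12.7,   88.7, 4346. ,  147.3]), array([ 458.8,   12.9,   88.3, 3951. ,  149.1]), array([ 463.5,   13.1,   85.3, 1034. ,  155.5])]
scene [array([457.7,  12.8,  87.2, 147. , 131.3]), array([452.6,  12.2,  88.7, 132. , 135.9]), array([458.2,  12.9,  87.5, 132. , 140.9]), array([456.8,  12.3,  87.6, 170. , 146.6]), array([460.6,  16. ,  79.8,  92. , 149.3]), array([461.7,  14.7,  84.3,  37. , 155.3])]
```

View pics/wrist2.png

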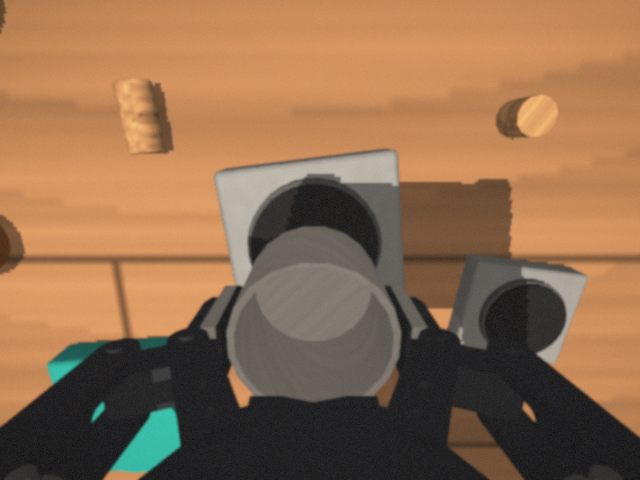

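The wrist view shows the pan held upright between the jaws at (313,330), above the black pad.

```bash
python3 -m creep '[[0.7,0,20,0,0,0,0],[0,0,20,0,0,0,0],[0,0,9,0,0,0,0],[0,0,0,0,0,0,0],[0,0,2,0,0,0,0]]'; python3 -m creep '[[0,0,1.5,0,0,0,0],[0,0,0,0,0,0,0]]';python3 -m creep '[[0,0,1,0,0,0,0],[0,0,0,0,0,0,0]]'
```

```text
t: 5.68
position: [452.8, 13.0, 61.8]
ee_rot: [[1.0, -0.0, 0.001], [-0.0, -1.0, -0.0], [0.001, 0.0, -1.0]]
contact_force: [-1.2, -0.2, -1.3]
finger_gap: 60.8
t: 5.92
position: [452.5, 13.2, 60.0]
ee_rot: [[1.0, -0.0, 0.0], [-0.0, -1.0, -0.0], [0.0, 0.0, -1.0]]
contact_force: [0.0, 0.1, -1.8]
finger_gap: 60.8
t: 6.18
position: [452.4, 13.2, 58.8]
ee_rot: [[1.0, 0.0, 0.0], [0.0, -1.0, -0.0], [0.0, 0.0, -1.0]]
contact_force: [0.0, -0.2, -1.3]
finger_gap: 61.0
```

```bash
python3 -m creep '[[0,0,1,0,0,0,0],[0,0,0,0,0,0,0]]';python3 -m creep '[[0,0,1,0,0,0,0],[0,0,0,0,0,0,0]]'
```

```text
t: 6.42
position: [452.4, 13.2, 58.5]
ee_rot: [[1.0, 0.0, 0.0], [0.0, -1.0, -0.0], [0.0, 0.0, -1.0]]
contact_force: [-5.2, 0.1, 23.2]
finger_gap: 60.9
t: 6.68
position: [452.4, 13.2, 58.4]
ee_rot: [[1.0, 0.0, 0.001], [0.0, -1.0, -0.0], [0.001, 0.0, -1.0]]
contact_force: [-12.1, 0.9, 53.6]
finger_gap: 60.9
```

```bash
python3 -m creep '[[0,0,-1.5,0,0,0,0],[0,0,0,0,0,0,1],[0,0,0,0,0,0,1],[0,0,0,0,0,0,1],[0,0,0,0,0,0,1]]';python3 -m creep '[[0,0,-20,0,0,0,1],[0,0,-40,0,0,0,1],[0,0,-40,0,0,0,1],[24,47,0,0,0,0,1],[24,47,0,0,0,0,1]]';python3 -m creep '[[25,47,0,0,0,0,1],[25,47,0,0,0,0,1],[25,47,0,0,0,0,1],[25,47,0,0,0,0,1],[0,0,0,0,0,0,1]]'
python3 -m creep '[[0,0,0,0,0,0,1],[0,0,0,0,0,0,1]]'
cat >> h.py <<'E'
def near(n,x,y,a,b,r=45,png=None):
    from rig import cams
    c=cams.capture(n);W=cloud(c);W[~((abs(W[...,0]-x)<r)&(abs(W[...,1]-y)<r))]=np.nan
    if png: cv2.imwrite(png,c["img"])
    print(n,circ(W,(0,0,640,480),a,b))
E
python3 - <<'E'
from h import *
from rig import ctrl
print(ctrl.observe()['position'])
near("top",452.5,12.6,90,101);near("scene",452.5,12.6,90,101,png="pics/s3.png")
near("wrist",600,-269,50,60)
E
```

```text
t: 7.3
position: [452.3, 13.2, 58.2]
ee_rot: [[1.0, 0.0, -0.0], [0.0, -1.0, 0.0], [-0.0, -0.0, -1.0]]
contact_force: [-0.4, -0.3, 0.2]
finger_gap: 85.2
t: 7.92
position: [501.3, -81.7, 159.1]
ee_rot: [[1.0, 0.002, 0.002], [0.002, -1.0, -0.0], [0.002, 0.0, -1.0]]
contact_force: [0.5, -0.4, -0.8]
finger_gap: 85.3
t: 8.55
position: [601.6, -272.2, 157.7]
ee_rot: [[1.0, -0.003, 0.001], [-0.003, -1.0, -0.001], [0.001, 0.001, -1.0]]
contact_force: [0.6, 0.1, -0.9]
finger_gap: 85.3
t: 8.8
position: [599.8, -267.7, 158.2]
ee_rot: [[1.0, 0.001, -0.001], [0.001, -1.0, 0.0], [-0.001, -0.0, -1.0]]
contact_force: [1.8, 0.6, 0.4]
finger_gap: 85.2
[ 599.80121424 -267.72801419  158.2130465 ]
top None
scene [455.5  12.6  63.1 212.   93.9]
wrist [ 602.1 -270.1   62.  1188.    54.9]
```

View pics/s3.png

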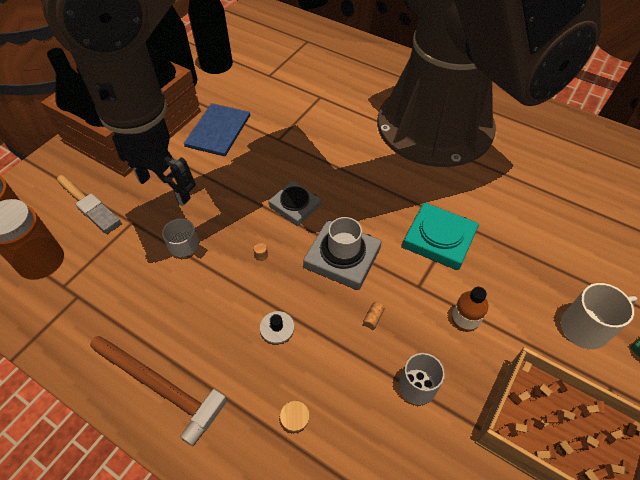

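The pan stands upright on the large shaker's pad at (345,238), and the gripper is above the fine sieve at (180,238).

```bash
python3 -m creep '[[1.2,1,40,0,0,0,1],[0,0,40,0,0,0,1],[0,0,35,0,0,0,1],[0,0,18,0,0,0,1],[0,0,8,0,0,0,1]]'; python3 -m creep '[[0,0,0,0,0,0,1],[0,0,0,0,0,0,0],[0,0,0,0,0,0,0],[0,0,0,0,0,0,0],[0,0,0,0,0,0,0]]'
python3 -m creep '[[0,0,0,0,0,0,0],[0,0,0,0,0,0,0],[0,0,-20,0,0,0,0],[0,0,-40,0,0,0,0],[0,0,-50,0,0,0,0]]'; python3 -m creep '[[0,0,-50,0,0,0,0],[-20,-47,0,0,0,0,0],[-20,-47,0,0,0,0,0],[-20,-47,0,0,0,0,0],[-20,-47,0,0,0,0,0]]'
```

```text
t: 9.57
position: [601.5, -269.6, 16.9]
ee_rot: [[1.0, 0.0, -0.0], [0.0, -1.0, 0.0], [-0.0, -0.0, -1.0]]
contact_force: [0.0, -0.5, -0.7]
finger_gap: 85.1
t: 10.2
position: [602.3, -270.2, 19.0]
ee_rot: [[1.0, -0.0, 0.002], [-0.0, -1.0, -0.001], [0.002, 0.001, -1.0]]
contact_force: [-2.3, 1.9, 11.3]
finger_gap: 60.6
t: 10.82
position: [601.1, -269.7, 129.2]
ee_rot: [[1.0, -0.0, -0.001], [-0.0, -1.0, 0.0], [-0.001, -0.0, -1.0]]
contact_force: [0.0, -0.4, -1.8]
finger_gap: 60.7
t: 11.45
position: [521.0, -80.6, 178.8]
ee_rot: [[1.0, -0.0, 0.002], [-0.0, -1.0, -0.0], [0.002, 0.0, -1.0]]
contact_force: [1.0, 1.0, -1.6]
finger_gap: 60.5
```

```bash
python3 - <<'E'
from h import *
near("top",453.5,12.6,90,101,40);near("wrist",453.5,12.6,90,101,40);near("scene",453.5,12.6,90,101,40)
near("scene",601,-270,50,60)
E
```

```text
top None
wrist [458.6  18.4  60.4 656.   94.6]
scene [454.7  13.1  63.9 213.   93.7]
scene None
```

```bash
python3 - <<'E'
from h import *
W0=cloud(load("scene0.npz"))
for n,x,y,a,b in [("pan",433,-277.5,41,56),("fine",600,-269.4,46,61),("coarse",609,254,71,86),("lid",647,-5.5,8,19)]:
    W=W0.copy();W[~((abs(W[...,0]-x)<45)&(abs(W[...,1]-y)<45))]=np.nan
    print(n,circ(W,(0,0,640,480),a,b))
E
```

```text
pan [ 435.5 -277.9   65.6  248.    47.5]
fine [ 603.9 -270.1   64.4  287.    52.5]
coarse [612.5 252.3  63.3 376.   78.4]
lid [650.9  -7.3  62.8 704.   14. ]
```

```bash
python3 -m creep '[[-34,-47,0,0,0,0,0],[-35,-48,0,0,0,0,0],[0,0,20,0,0,0,0],[0,0,0,0,0,0,0],[0,0,0,0,0,0,0]]'
```

```text
t: 12.28
position: [453.7, 12.4, 158.0]
ee_rot: [[1.0, -0.001, 0.001], [-0.001, -1.0, -0.0], [0.001, 0.0, -1.0]]
contact_force: [-0.2, 0.6, -1.1]
finger_gap: 60.6
```

```bash
python3 -m creep '[[-1.2,-0.7,20,0,0,0,0],[0,0,16,0,0,0,0],[0,0,0,0,0,0,0]]'; python3 -m creep '[[0,0,5,0,0,0,0],[0,0,5,0,0,0,0],[0,0,3,0,0,0,0],[0,0,0,0,0,0,0]]';python3 -m creep '[[0,0,2,0,0,0,0],[0,0,0,0,0,0,0]]'
```

```text
t: 12.65
position: [451.5, 13.2, 121.1]
ee_rot: [[1.0, -0.001, -0.001], [-0.001, -1.0, 0.0], [-0.001, -0.0, -1.0]]
contact_force: [-0.3, -0.7, -1.6]
finger_gap: 60.2
t: 13.15
position: [451.3, 13.9, 108.2]
ee_rot: [[1.0, 0.0, -0.0], [0.0, -1.0, 0.0], [-0.0, -0.0, -1.0]]
contact_force: [-0.9, 0.3, -1.6]
finger_gap: 60.6
t: 13.4
position: [451.4, 13.9, 106.3]
ee_rot: [[1.0, 0.0, 0.0], [0.0, -1.0, -0.0], [0.0, 0.0, -1.0]]
contact_force: [0.5, -0.1, -1.1]
finger_gap: 60.7
```

```bash
python3 -m creep '[[0,0,1,0,0,0,0],[0,0,0,0,0,0,0]]'; python3 -m creep '[[0,0,1,0,0,0,0],[0,0,0,0,0,0,0]]'
```

```text
t: 13.65
position: [451.5, 13.9, 105.3]
ee_rot: [[1.0, -0.0, 0.0], [-0.0, -1.0, -0.0], [0.0, 0.0, -1.0]]
contact_force: [-0.0, -0.7, -0.9]
finger_gap: 60.7
t: 13.9
position: [451.6, 13.8, 104.3]
ee_rot: [[1.0, -0.0, 0.0], [-0.0, -1.0, -0.0], [0.0, 0.0, -1.0]]
contact_force: [1.5, -0.3, 0.3]
finger_gap: 60.6
```

```bash
python3 -m creep '[[0,0,0.7,0,0,0,0],[0,0,0,0,0,0,0]]'; python3 -m creep '[[0,0,0.7,0,0,0,0],[0,0,0,0,0,0,0]]'
```

```text
t: 14.15
position: [451.8, 13.8, 104.0]
ee_rot: [[1.0, 0.0, 0.001], [0.0, -1.0, -0.0], [0.001, 0.0, -1.0]]
contact_force: [0.7, -2.0, 9.2]
finger_gap: 60.6
t: 14.4
position: [452.0, 13.8, 103.9]
ee_rot: [[1.0, 0.0, 0.002], [0.0, -1.0, -0.0], [0.002, 0.0, -1.0]]
contact_force: [-3.0, -1.8, 27.5]
finger_gap: 60.9
```

```bash
python3 -m creep '[[0,0,-0.8,0,0,0,0],[0,0,0,0,0,0,1],[0,0,0,0,0,0,1],[0,0,0,0,0,0,1],[0,0,0,0,0,0,1]]';python3 -m creep '[[0,0,-20,0,0,0,1],[0,0,-40,0,0,0,1],[0,0,-30,0,0,0,1],[31,-48,0,0,0,0,1],[32,-48,0,0,0,0,1]]';python3 -m creep '[[32,-48,0,0,0,0,1],[32,-48,0,0,0,0,1],[31,-48,0,0,0,0,1],[0,0,0,0,0,0,1],[0,0,0,0,0,0,1]]'
python3 - <<'E'
from h import *
from rig import ctrl
print(ctrl.observe()['position'])
near("top",453,12.6,130,146);near("scene",453,12.6,130,146,png="pics/s4.png")
near("wrist",610,254,73,86)
E
```

```text
t: 15.02
position: [451.3, 13.9, 103.6]
ee_rot: [[1.0, -0.0, -0.0], [-0.0, -1.0, 0.0], [-0.0, -0.0, -1.0]]
contact_force: [-0.5, -0.7, 0.2]
finger_gap: 85.1
t: 15.65
position: [515.4, 110.8, 194.5]
ee_rot: [[1.0, -0.002, 0.001], [-0.002, -1.0, 0.0], [0.001, -0.0, -1.0]]
contact_force: [1.6, -1.4, 0.2]
finger_gap: 85.3
t: 16.27
position: [608.6, 253.6, 193.1]
ee_rot: [[1.0, 0.0, -0.001], [0.0, -1.0, -0.001], [-0.001, 0.001, -1.0]]
contact_force: [-0.6, -1.0, -0.2]
finger_gap: 85.4
[608.64962159 253.59118627 193.05900097]
top [450.5  14.8  61.9 299.  140.5]
scene [453.8  14.   64.6 357.  137.1]
wrist [ 610.7  253.6   62.1 1197.    79.7]
```

View pics/s4.png

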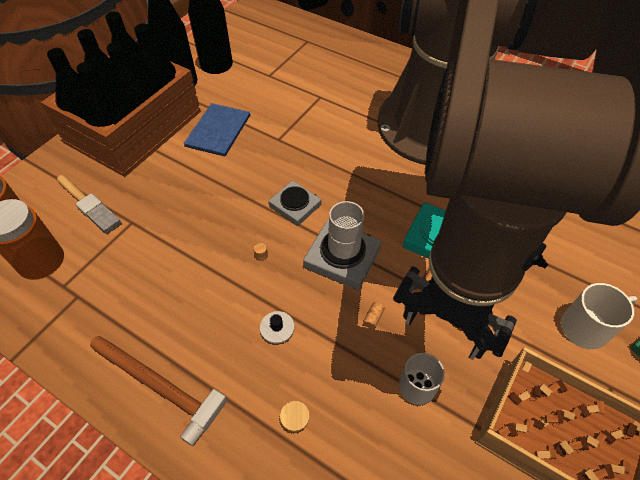

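The fine sieve is seated upright on the pan at (347,225), with its rim at z=140.5 against 140 expected. The gripper is near the coarse sieve at (421,378), and the bottle is hidden by the arm.

```bash
python3 -m creep '[[0.5,0,45,0,0,0,1],[0,0,45,0,0,0,1],[0,0,40,0,0,0,1],[0,0,22,0,0,0,1],[0,0,10,0,0,0,1]]'; python3 -m creep '[[0,0,0,0,0,0,1],[0,0,0,0,0,0,0],[0,0,0,0,0,0,0],[0,0,0,0,0,0,0],[0,0,0,0,0,0,0]]'
python3 -m creep '[[0,0,0,0,0,0,0],[0,0,0,0,0,0,0]]'
```

```text
t: 17.05
position: [609.2, 252.8, 30.8]
ee_rot: [[1.0, -0.001, -0.001], [-0.001, -1.0, -0.001], [-0.001, 0.001, -1.0]]
contact_force: [-0.7, 0.1, -0.3]
finger_gap: 85.5
t: 17.68
position: [610.7, 254.1, 33.2]
ee_rot: [[1.0, 0.0, 0.002], [0.0, -1.0, 0.001], [0.002, -0.001, -1.0]]
contact_force: [-1.5, -2.4, 6.7]
finger_gap: 59.7
t: 17.92
position: [610.7, 254.1, 33.3]
ee_rot: [[1.0, 0.0, 0.002], [0.0, -1.0, 0.001], [0.002, -0.001, -1.0]]
contact_force: [-0.1, -1.4, 6.4]
finger_gap: 60.4
```

```bash
python3 -m creep '[[0,0,-20,0,0,0,0],[0,0,-40,0,0,0,0],[0,0,-45,0,0,0,0],[0,0,-45,0,0,0,0],[0,0,-35,0,0,0,0]]'; python3 -m creep '[[-32,48,0,0,0,0,0],[-32,48,0,0,0,0,0],[-32,48,0,0,0,0,0],[-31,48,0,0,0,0,0],[-31,48,0,0,0,0,0]]'; python3 -m creep '[[0,0,0,0,0,0,0],[0,0,0,0,0,0,0],[0,0,0,0,0,0,0]]'
python3 - <<'E'
from h import *
near("wrist",453,12.6,260,280,png="pics/w5.png")
E
```

```text
t: 18.55
position: [610.1, 254.1, 220.6]
ee_rot: [[1.0, 0.0, 0.003], [0.0, -1.0, 0.001], [0.003, -0.001, -1.0]]
contact_force: [0.6, 0.2, -3.0]
finger_gap: 60.0
t: 19.18
position: [450.9, 12.7, 218.1]
ee_rot: [[1.0, 0.001, 0.002], [0.001, -1.0, -0.0], [0.002, 0.0, -1.0]]
contact_force: [1.3, -0.9, -1.5]
finger_gap: 60.3
t: 19.55
position: [452.7, 14.6, 217.2]
ee_rot: [[1.0, 0.001, 0.001], [0.001, -1.0, 0.0], [0.001, -0.0, -1.0]]
contact_force: [0.7, 0.2, -2.8]
finger_gap: 60.1
wrist [ 455.1   12.6   91.9 8569.   265.1]
```

View pics/w5.png

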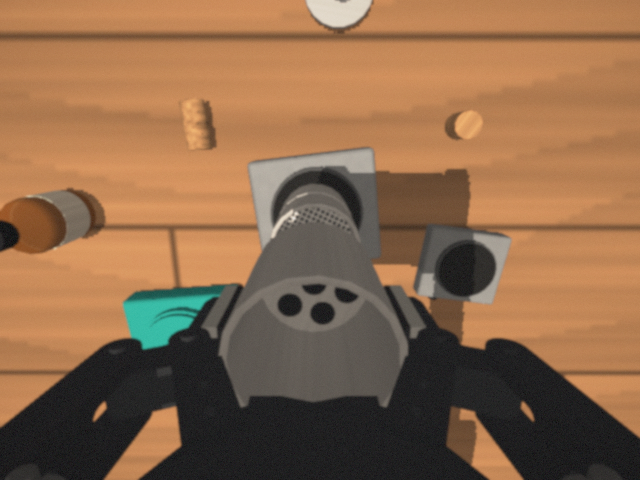

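The coarse sieve is held upright above the fine sieve at (315,215), and the bottle stands at the left at (45,222).

```bash
python3 -m creep '[[-0.8,0.5,20,0,0,0,0],[0,0,16,0,0,0,0],[0,0,0,0,0,0,0]]'; python3 -m creep '[[0,0,5,0,0,0,0],[0,0,5,0,0,0,0],[0,0,3,0,0,0,0],[0,0,0,0,0,0,0]]';python3 -m creep '[[0,0,2,0,0,0,0],[0,0,0,0,0,0,0]]'
```

```text
t: 19.98
position: [450.6, 14.0, 179.8]
ee_rot: [[1.0, 0.001, -0.002], [0.001, -1.0, 0.0], [-0.002, -0.0, -1.0]]
contact_force: [0.1, -0.4, -2.3]
finger_gap: 60.0
t: 20.48
position: [451.0, 13.4, 167.6]
ee_rot: [[1.0, -0.0, -0.0], [-0.0, -1.0, 0.0], [-0.0, -0.0, -1.0]]
contact_force: [-0.2, 0.1, -1.1]
finger_gap: 60.1
t: 20.72
position: [451.1, 13.3, 165.7]
ee_rot: [[1.0, -0.0, -0.0], [-0.0, -1.0, 0.0], [-0.0, -0.0, -1.0]]
contact_force: [0.3, 0.3, -1.9]
finger_gap: 60.3
```

```bash
python3 -m creep '[[0,0,1,0,0,0,0],[0,0,0,0,0,0,0]]'; python3 -m creep '[[0,0,1,0,0,0,0],[0,0,0,0,0,0,0]]';python3 -m creep '[[0,0,0.6,0,0,0,0],[0,0,0,0,0,0,0]]'
```

```text
t: 20.98
position: [451.1, 13.4, 164.7]
ee_rot: [[1.0, -0.0, -0.0], [-0.0, -1.0, 0.0], [-0.0, -0.0, -1.0]]
contact_force: [0.6, 0.3, -1.7]
finger_gap: 60.4
t: 21.22
position: [451.0, 13.4, 163.6]
ee_rot: [[1.0, -0.0, -0.0], [-0.0, -1.0, 0.0], [-0.0, -0.0, -1.0]]
contact_force: [0.4, -0.5, -1.8]
finger_gap: 60.1
t: 21.48
position: [451.2, 13.4, 163.3]
ee_rot: [[1.0, -0.0, 0.0], [-0.0, -1.0, 0.0], [0.0, -0.0, -1.0]]
contact_force: [-1.2, -0.0, 3.8]
finger_gap: 60.1
```

```bash
python3 -m creep '[[0,0,0.6,0,0,0,0],[0,0,0,0,0,0,0]]'; python3 -m creep '[[0,0,-0.8,0,0,0,0],[0,0,0,0,0,0,1],[0,0,0,0,0,0,1],[0,0,0,0,0,0,1],[0,0,0,0,0,0,1]]';python3 -m creep '[[0,0,-20,0,0,0,1],[0,0,-40,0,0,0,1],[0,0,-30,0,0,0,1],[49,5,0,0,0,0,1],[49,5,0,0,0,0,1]]';python3 -m creep '[[49,5,0,0,0,0,1],[49,5,40,0,0,0,1],[0,0,40,0,0,0,1],[0,0,0,0,0,0,1],[0,0,0,0,0,0,1]]'
python3 - <<'E'
from h import *
from rig import ctrl
print(ctrl.observe()['position'])
near("top",453,12.6,202,217);near("scene",453,12.6,202,217,png="pics/s6.png")
near("wrist",648,-6,35,50,20,png="pics/w6.png");near("wrist",648,-6,8,19,40)
E
```

```text
t: 21.72
position: [451.4, 13.5, 163.1]
ee_rot: [[1.0, -0.0, 0.001], [-0.0, -1.0, 0.0], [0.001, -0.0, -1.0]]
contact_force: [-3.0, -0.0, 16.7]
finger_gap: 60.0
t: 22.35
position: [451.1, 13.4, 163.3]
ee_rot: [[1.0, 0.0, -0.0], [0.0, -1.0, -0.0], [-0.0, 0.0, -1.0]]
contact_force: [-0.2, 1.2, -0.4]
finger_gap: 85.5
t: 22.98
position: [550.5, 3.3, 254.2]
ee_rot: [[1.0, 0.0, 0.002], [0.0, -1.0, -0.0], [0.002, 0.0, -1.0]]
contact_force: [-0.2, 0.5, -0.2]
finger_gap: 85.5
t: 23.6
position: [646.6, -6.5, 175.3]
ee_rot: [[1.0, 0.0, 0.001], [0.0, -1.0, -0.0], [0.001, 0.0, -1.0]]
contact_force: [-0.9, -0.3, -0.3]
finger_gap: 85.4
[646.56490853  -6.52783585 175.26112576]
top None
scene [452.6  12.7  64.4 362.  207.8]
wrist [649.1  -6.5  21.9 540.   42.1]
wrist [ 649.1   -6.6   61.7 2936.    14.2]
```

View pics/s6.png

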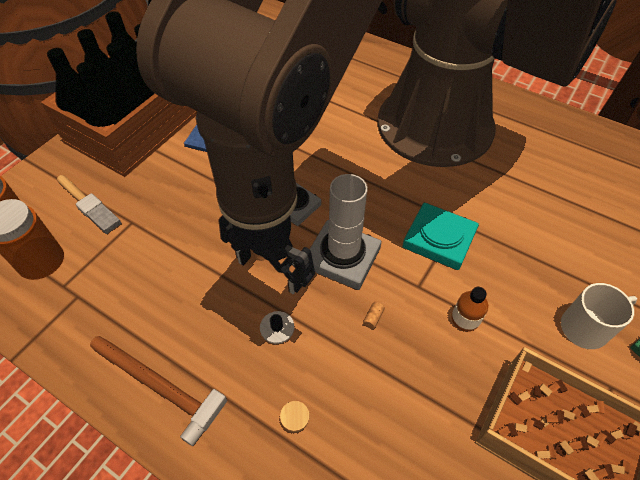

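The three parts stand straight on the plate at (347,220), the bottle is upright at (470,308), and the gripper is over the lid at (277,327).

```bash
python3 -m creep '[[1.1,0,45,0,0,0,1],[0,0,45,0,0,0,1],[0,0,40,0,0,0,1],[0,0,19,0,0,0,1],[0,0,8,0,0,0,1]]'; python3 -m creep '[[0,0,0,0,0,0,1],[0,0,0,0,0,0,0],[0,0,0,0,0,0,0],[0,0,0,0,0,0,0],[0,0,0,0,0,0,0]]'
python3 -m creep '[[0,0,0,0,0,0,0],[0,0,0,0,0,0,0],[0,0,0,0,0,0,0],[0,0,0,0,0,0,0]]'
```

```text
t: 24.42
position: [647.7, -6.6, 16.9]
ee_rot: [[1.0, -0.0, 0.0], [-0.0, -1.0, -0.0], [0.0, 0.0, -1.0]]
contact_force: [-0.1, -0.2, 0.4]
finger_gap: 85.4
t: 25.05
position: [647.6, -6.5, 17.5]
ee_rot: [[1.0, -0.0, 0.0], [-0.0, -1.0, 0.0], [0.0, -0.0, -1.0]]
contact_force: [-1.2, 0.2, 6.5]
finger_gap: 20.0
t: 25.55
position: [647.6, -6.5, 17.5]
ee_rot: [[1.0, -0.0, 0.0], [-0.0, -1.0, 0.0], [0.0, -0.0, -1.0]]
contact_force: [-2.4, 0.2, 8.7]
finger_gap: 20.2
```

```bash
python3 -m creep '[[0,0,-20,0,0,0,0],[0,0,-50,0,0,0,0],[0,0,-55,0,0,0,0],[0,0,-55,0,0,0,0],[0,0,-55,0,0,0,0]]'; python3 -m creep '[[0,0,-8,0,0,0,0],[-49,-5,0,0,0,0,0],[-49,-5,0,0,0,0,0],[-49,-5,0,0,0,0,0],[-49,-5,0,0,0,0,0]]'; python3 -m creep '[[0,0,0,0,0,0,0],[0,0,0,0,0,0,0],[0,0,0,0,0,0,0]]'
python3 - <<'E'
from h import *
near("wrist",453,13,202,216,40,png="pics/w7.png");near("scene",453,13,248,258,40,png="pics/s7.png")
E
```

```text
t: 26.18
position: [647.1, -6.5, 255.2]
ee_rot: [[1.0, 0.0, 0.001], [0.0, -1.0, -0.0], [0.001, 0.0, -1.0]]
contact_force: [1.1, -0.7, -1.0]
finger_gap: 20.3
t: 26.8
position: [449.2, 13.6, 259.8]
ee_rot: [[1.0, -0.0, -0.001], [-0.0, -1.0, 0.0], [-0.001, -0.0, -1.0]]
contact_force: [-0.4, -0.1, -0.6]
finger_gap: 20.2
t: 27.18
position: [452.3, 13.3, 259.9]
ee_rot: [[1.0, -0.0, 0.0], [-0.0, -1.0, -0.0], [0.0, 0.0, -1.0]]
contact_force: [-0.4, -0.6, -0.3]
finger_gap: 19.8
wrist [462.   13.8  57.6 756.  209.7]
scene [455.8  12.7  63.  559.  255.7]
```

View pics/w7.png

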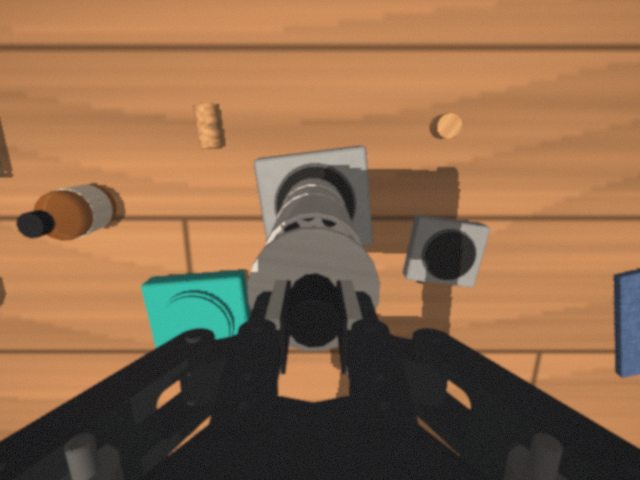

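The lid is held level by its knob at (315,300) over the coarse sieve's mouth, and the bottle is still standing at (75,212).

```bash
python3 -m creep '[[-2,0,14,0,0,0,0],[0,0,13,0,0,0,0],[0,0,0,0,0,0,0],[0,0,0,0,0,0,0]]'; python3 -m creep '[[0,0,4,0,0,0,0],[0,0,4,0,0,0,0],[0,0,2,0,0,0,0],[0,0,0,0,0,0,0]]';python3 -m creep '[[0,0,2,0,0,0,0],[0,0,0,0,0,0,0]]'
```

```text
t: 27.78
position: [449.5, 13.4, 232.8]
ee_rot: [[1.0, -0.0, -0.0], [-0.0, -1.0, 0.0], [-0.0, -0.0, -1.0]]
contact_force: [0.1, 0.9, -1.1]
finger_gap: 19.9
t: 28.28
position: [449.3, 13.5, 222.8]
ee_rot: [[1.0, 0.0, -0.0], [0.0, -1.0, 0.0], [-0.0, -0.0, -1.0]]
contact_force: [0.4, -0.2, -0.2]
finger_gap: 20.0
t: 28.52
position: [449.4, 13.4, 220.8]
ee_rot: [[1.0, -0.0, -0.0], [-0.0, -1.0, 0.0], [-0.0, -0.0, -1.0]]
contact_force: [-0.5, 0.3, -0.3]
finger_gap: 19.8
```

```bash
python3 -m creep '[[0,0,1,0,0,0,0],[0,0,0,0,0,0,0]]'; python3 -m creep '[[0,0,0.7,0,0,0,0],[0,0,0,0,0,0,0]]';python3 -m creep '[[0,0,0.6,0,0,0,0],[0,0,0,0,0,0,0]]'
```

```text
t: 28.78
position: [449.4, 13.4, 219.9]
ee_rot: [[1.0, -0.0, -0.0], [-0.0, -1.0, -0.0], [-0.0, 0.0, -1.0]]
contact_force: [-0.1, 0.1, -0.6]
finger_gap: 20.0
t: 29.02
position: [449.6, 13.4, 219.4]
ee_rot: [[1.0, 0.0, 0.0], [0.0, -1.0, -0.0], [0.0, 0.0, -1.0]]
contact_force: [-1.0, 0.3, 4.8]
finger_gap: 20.2
t: 29.28
position: [450.0, 13.4, 219.4]
ee_rot: [[1.0, -0.0, 0.001], [-0.0, -1.0, -0.0], [0.001, 0.0, -1.0]]
contact_force: [-2.2, -0.1, 15.0]
finger_gap: 20.0
```

```bash
python3 -m creep '[[0,0,-0.6,0,0,0,0],[0,0,0,0,0,0,1],[0,0,0,0,0,0,1],[0,0,0,0,0,0,1],[0,0,0,0,0,0,1]]';python3 -m creep '[[0,0,-20,0,0,0,1],[0,0,-40,0,0,0,1],[0,0,-10,0,0,0,1],[25,45,0,0,0,0,1],[25,45,0,0,0,0,1]]';python3 -m creep '[[10,50,0,0,0,0,1],[10,50,0,0,0,0,1],[0,50,0,0,0,0,1],[0,40,0,0,0,0,1],[0,0,0,0,0,0,1]]'
python3 - <<'E'
from h import *
for n in("top","scene"):
    for a,b in((90,101),(132,146),(202,222),(236,252)): near(n,452,13,a,b,38)
near("scene",444.7,269.7,30,110,45,png="pics/s8.png");near("top",444.7,269.7,30,70,45)
E
```

```text
t: 29.9
position: [449.4, 13.5, 219.1]
ee_rot: [[1.0, -0.0, -0.0], [-0.0, -1.0, 0.0], [-0.0, -0.0, -1.0]]
contact_force: [0.1, -0.4, 1.0]
finger_gap: 85.0
t: 30.52
position: [499.9, -77.4, 289.1]
ee_rot: [[1.0, 0.001, 0.0], [0.001, -1.0, -0.0], [0.0, 0.0, -1.0]]
contact_force: [1.2, 1.1, 0.5]
finger_gap: 85.6
t: 31.15
position: [519.0, -269.0, 288.2]
ee_rot: [[1.0, -0.003, -0.001], [-0.003, -1.0, 0.0], [-0.001, -0.0, -1.0]]
contact_force: [0.7, 0.4, -0.5]
finger_gap: 85.5
top None
top [426.6   1.9  31.5   5.  144.8]
top [ 449.6   14.5   62.1 1474.   216.8]
top [449.6  14.8  21.9 227.  244.7]
scene [455.   13.6  62.5 127.   94.5]
scene [457.4  15.6  60.2 181.  138.9]
scene [452.5  13.1  64.3 838.  215.2]
scene [453.7  13.1  22.9 141.  242.9]
scene [449.6 270.   53.6 973.   68.2]
top [444.7 269.3  52.1 441.   62.4]
```

View pics/s8.png

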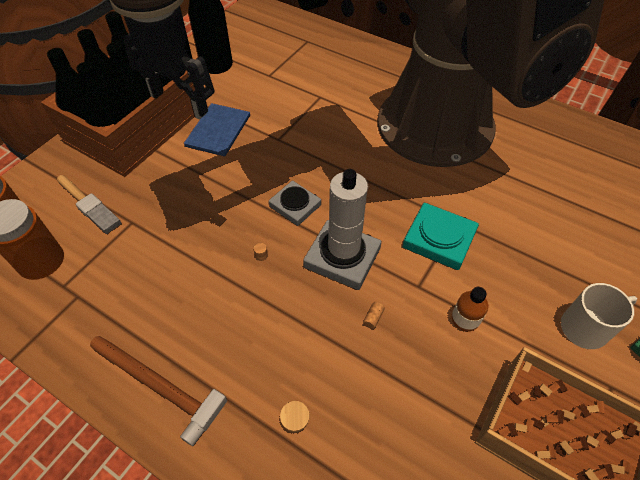

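The whole tower stands upright at (347,220), the bottle is upright at (470,308), and the arm is clear. I'm handing in.

```bash
python3 -c "
from rig import ctrl
print(ctrl.hand_in())"
```

```text
the job is handed in; nothing more can be done
None
```

I built the tower on the larger grey shaker's pad in the order asked: pan, fine sieve, coarse sieve, lid. I then let go, moved the arm clear and handed the job in at about 31 s. No verdict came back.

**Seating:**
- Each part made contact within about 0.5 mm of the height I predicted for it.
- The last pictures put the lid's disc at z = 216.8 mm (216 expected) and the top of the knob at 244.7 mm (244 expected).
- The highest wrist force I saw was about 55 N, when setting down the pan.

**Bottle:** It is upright and has not moved, measured at (444.7, 269.3) against (444.7, 269.7) at the start.

**Where the checks disagreed:** The two cameras differ by about 3 to 4 mm in x. The top view puts the lid at (449.6, 14.5), about 3 mm from the pad centre it measured at the start. The scene view puts the pan on the pad centre to within about 1 mm, after allowing for its own offset. The top camera could not see the rims of the lower parts, so their seating rests on the contact heights, the overall height and the scene view.

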